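Draw a finished pen blank off a bent mandrel

ROBOT

A 6-joint arm with a two-finger parallel gripper is mounted at the origin on a cart in front of the work surface, level with it; the furniture and walls round the work are solid. World frame = base frame: x ahead of the robot, y to its left, z up, the work surface at z = 0. Lengths are in m, angles in rad, forces in N, time in s.
With the tool pointing down it reaches from about 0.25 to 0.775 m from the base axis. Payload 4 kg.
Tool frame: the origin (TCP) lies at the centre of the arm's flange, where the gripper is bolted on; the fingertips stand 199 mm ahead of it and the grasp point (between the pads) lies 180 mm ahead of it (robot.tcp_to_tips is the z of the fingertips in the tool frame, in m); z points along the fingers, y is the line along which they close (so a half turn about z gives the same grasp; the last joint's range is limited). The gripper opens to 94 mm and grips with 3 to 60 N. Pads are 16 mm wide; open, the fingers measure 119 mm over their backs; the gripper's body (75 mm by 177 mm) begins 78 mm behind the grasp point.
Start: joints at [-0.103, 0.087, 1.371, -0, 1.684, -0.103], TCP at [0.55, -0, 0.405] pointing down, gripper open.
Joint ranges: [-3.1, 3.1], [-0.76, 2.03], [0.27, 2.55], [-1.08, 4.22], [0.17, 2.65], [-2.57, 2.57]. Speed limits (rad/s): [2.79, 2.79, 3.14, 3.14, 3.14, 3.14].

INTERFACE

Orientations are given as [roll, pitch, yaw] about the fixed x, y, z axes, in that order (R = Rz(yaw) Ry(pitch) Rx(roll)).
In Python, from bench import robot gives the robot as it stands.
- The arm moves only by the tool play_rows, never from a script. Its arguments are lists of equal length, an entry for each row: "translation": the shift along the tool's x, y, z scaled (see below), a list of three; "twist": the turn, a rotation vector about the tool's x, y, z scaled (see below), a list of three; "gripper": the opening, from -1 (shut) to 1 (fully open). A call has 1 to 8 rows; each row shifts and turns the commanded pose from where the row before left it, along the tool's axes as they then stand; what a row does not reach is not made up. The controller multiplies each number of a shift by 0.04 m and each number of a turn by 0.1 rad. A row lasts 1/10 s, in which the tool goes at most 50 mm and 8.59 degrees, less where a joint would pass 70% of its speed; a pose out of reach is approached as far as the arm can. A call with a number of a shift or a turn outside -1 to 1 is refused whole. A call with a gripper value outside its range is refused whole. The fingers move at their own pace and stop on an object; the grip force is fixed at half the most. Time passes only in rows, so rows that do not move let the fingers close. It gives the time, the measured TCP pose, the force, the opening and the grip force at its end, in the units of the state.
- robot.get_obs(): the state, without advancing time (a new reading comes with each control period).
- robot.snapshot(name): name is "scene" or "side" or "wrist"; returns the picture (384x512x3 uint8, red, green, blue); there is no depth.
- robot.camera_model(name): a dict with "camera_matrix" (3x3 intrinsics, pixels), "rvec" (rotation vector, rad) and "tvec" (3), from world to camera coordinates, as OpenCV has them. Camera axes: x right, y down, z forward; pixel columns grow to the right and rows downward; lengths in m; the calibration is good to about 2 mm. A picture is of the moment at which its call begins: read the wrist's pose just before it. camera_model takes no time and is no camera call; for the wrist camera it gives the pose at the moment of the call.
- robot.close_job(): hands the job in; it is judged then, once.
Trained networks look in the newest picture that a camera, given by its name, has taken for a name from the list of things; names that differ only in an ending like _2 or _b are one class to them, and where a whole thing is asked for, a point or a joint stands for the part that bears it (a point fixed in the world has none). Each returns a list of dicts, best first, with "score" (0 to 1); they miss things now and then, are a little off and sometimes report something else, mostly with a low value. They report only what shows in the picture. A call takes as long as a camera call. They do not tell look-alikes from the thing itself.
- robot.recognise(name, camera): "centre" ([x, y, z] in m, in world coordinates, good to about 4 mm: the middle of the surface that is visible of it).
- robot.spot_point(name, camera): "centre" ([x, y, z] in m, in world coordinates, good to about 4 mm: a listed point, or the origin of a listed thing).
The state is a dict: "time": time; "joint_positions": joint angles; "qvel": joint speeds; "joint_torque": joint torques, N m; "tool_pos": TCP position; "ee_rot": TCP orientation; "wrist_force": force on the tool from outside, world axes, zero at the start; "wrist_torque": the same for the moment, N m; "width": finger opening in m; "finger_force": force on a finger pad.
Only numpy, scipy, OpenCV 4.12 (cv2) and the standard library are available. Lean on these libraries where they do the work, as an engineer would, in place of code of your own. Each camera call takes 0.05 s, during which the arm holds its last target. There are 200 camera calls.

TASK

The pen-turning mandrel clamped in the vice got bent and still carries a finished blank. Slide the loose steel bushing off its free end and put it in the short compartment of the wooden tray, then draw the wooden blank off the same way and lay it down, without dropping it, in the long compartment. The free end is bent, no telling which way, so follow it by feel and never load the mandrel with more than about a kilo, or the bore will be spoilt; leave the other things on the bench where they are.

Things in the scene. Friction and masses are not known exactly. Their poses are not given: they have to be found in the camera images.
- vice: Small grey bench vice, fixed, about 190 (x) x 115 (y) x 112 (z) mm. Origin: centre of its underside, on the bench; z up; its screw and tommy bar face its -x. Its jaws clamp a steel pen-turning mandrel, 8 mm thick, that stands out level along the vice's -y, its axis at x = 0, z = 100 mm. No part of the vice is higher than 112 mm. The mandrel is rigid and does not give.
- jaw (a point): Point on the mandrel's straight axis where it leaves the jaws: x = 0, y = -33, z = 100 mm in the vice's frame; axes as the vice's. From here along -y: fixed collars up to 23 mm thick for 20 mm, then plain straight rod until point bend.
- bend (a point): Point on the mandrel at y = -133 mm in the vice's frame, 100 mm from point jaw; axes as the vice's (they do not show the bend). From here to its open tip, 92 mm further on, the rod is bent by 0.12 rad (7 degrees): half at this point, half 16 mm further. Which way (up, down, either side or between) is different every time and not told; the tip is about 10 mm off the straight axis.
- bushing: Loose steel sleeve on the mandrel, outside the blank: 18 mm thick, 18 mm long, bore 10.6 mm (1.3 mm slack all round on the rod), 20 to 36 g. Origin at its centre, bore along its own y. It starts hanging on the straight part of the mandrel, its centre near y = -120 mm in the vice's frame, a millimetre from the blank.
- blank: Turned wooden pen blank, a barrel with a brass-tubed bore: 56 mm long, 25 mm thick at its middle, 18 mm at its ends, bore 10.6 mm at the ends (1.3 mm slack all round), 30 to 60 g. Origin at its centre, bore along its own y. Held square on the bend it binds. It starts hanging on the straight part, its centre near y = -82 mm in the vice's frame.
- tray: Low open wooden tray, fixed, 230 (x) x 110 (y) x 22 (z) mm, floor 5 mm thick. Origin: centre of its underside, on the bench. A cross wall 20 mm high at its own x = 32 to 38 mm makes a long compartment (inside x = -109 to +32 mm, for the blank) and a short one (inside x = +38 to +109 mm, for the bushing), both inside y = -49 to +49 mm.
- pencil: Flat carpenter's pencil lying on the bench, 168 mm long along its y; bystander.
- cork_block: Sanding block, 63 x 110 x 31 mm; bystander.
- tape_measure: Pocket tape measure, 75 x 101 x 37 mm; bystander.
Mind the look-alikes: they are no part of the job. What is meant by the blank is not turquoise, and is the larger of those in its own colour.

How it is judged:
On the way, in this order (a step that is already met when the one before it is completed fails the run):
1. the bushing lies in the tray's short compartment while the blank is still on the mandrel (x of bushing in the frame of tray between 0.038 and 0.109 m and y of bushing in the frame of tray between -0.049 and 0.049 m and z of bushing in the frame of tray below 0.022 m and y of blank in the frame of vice above -0.2 m and z of blank in the frame of vice above 0.08 m), for 0.2 s.
2. the blank has been drawn clear past the mandrel's open tip ((y of blank in the frame of vice below -0.25 m or distance between blank and jaw above 0.22 m)), for 0.1 s.
At the end, for the whole second after the job is handed in: The bushing rests in the tray's short compartment (its centre inside the walls and under 22 mm above the tray's underside) and the blank lies on the floor of the long compartment (its centre inside the walls and under 26 mm above the tray's underside), both still (under 0.03 m/s) and let go (x of bushing in the frame of tray between 0.038 and 0.109 m and y of bushing in the frame of tray between -0.049 and 0.049 m and z of bushing in the frame of tray below 0.022 m and x of blank in the frame of tray between -0.109 and 0.032 m and y of blank in the frame of tray between -0.049 and 0.049 m and z of blank in the frame of tray below 0.026 m and linear speed of each of bushing, blank below 0.03 m/s); the robot touches nothing.
It fails at once if the vice or its mandrel is loaded with more than 15 N by the bushing, the blank or the robot (contact force between any of bushing, blank, the fingers, the arm and vice above 15 N).
It fails at once if the blank is dropped (moving faster than 0.5 m/s, a fall of about 13 mm, while the fingers do not hold it) (linear speed of blank above 0.5 m/s and contact force between the fingers and blank below 0.2 N).
It fails at once if a bystander (pencil, sanding block, tape measure) is moved by more than 30 mm (distance of any of pencil, cork_block, tape_measure from where it was at the start of the episode above 0.03 m).
It also fails if it takes over 72 s, if anything falls off the work surface, if the arm or the gripper's body presses on something with over 40 N, if the wrist force passes 120 N, or if a joint passes its speed limit or range.

## Working session

There is one attempt and no reset: what is moved stays moved. The work goes in short steps, Python scripts to look and compute and a tool call to move; the robot and the scene stay as the last step left them, time stands still between calls to the robot, and variables do not carry over. Pictures are saved under pics/ and viewed, at most 13 in all, crops included, and the job is handed in when it is done.

Besides the shell and the picture viewer there is one more tool, called as name(argument=value, ...) on one line, values as JSON. play_rows: Moves the arm, as the interface text tells. Its arguments: {"type":"object","properties":{"translation":{"type":"array","items":{"type":"array","items":{"type":"number","minimum":-1,"maximum":1}}},"twist":{"type":"array","items":{"type":"array","items":{"type":"number","minimum":-1,"maximum":1}}},"gripper":{"type":"array","items":{"type":"number"}}},"required":["translation","twist","gripper"]}

```bash
mkdir -p pics; ls; python3 - <<'E'
from bench import robot
import cv2
for c in ("scene","side"):
    im=robot.snapshot(c); cv2.imwrite(f"pics/{c}0.png",im[:,:,::-1])
    for n in ("vice","bushing","blank","tray","pencil","cork_block","tape_measure"):
        print(c,n,[(round(d["score"],2),[round(v,3) for v in d["centre"]]) for d in robot.spot_point(n,c)][:4])
    for n in ("jaw","bend"):
        print(c,n,[(round(d["score"],2),[round(v,3) for v in d["centre"]]) for d in robot.spot_point(n,c)][:4])
o=robot.get_obs(); print(o)
E
```

```text
pics
scene vice [(0.57, [0.577, 0.177, 0.002])]
scene bushing [(0.6, [0.429, 0.021, -0.007])]
scene blank [(0.79, [0.595, 0.101, 0.099]), (0.53, [0.575, -0.09, 0.013]), (0.49, [0.41, 0.124, -0.002]), (0.28, [0.602, 0.061, 0.099])]
scene tray [(0.76, [0.521, -0.236, 0.003])]
scene pencil [(0.83, [0.41, 0.122, -0.002])]
scene cork_block [(0.95, [0.427, 0.019, -0.006])]
scene tape_measure [(0.79, [0.706, 0.102, -0.002])]
scene jaw [(0.76, [0.586, 0.147, 0.101])]
scene bend [(0.76, [0.602, 0.044, 0.101])]
side vice [(0.61, [0.577, 0.177, 0.002]), (0.15, [0.592, 0.099, 0.101])]
side bushing [(0.55, [0.603, 0.063, 0.1])]
side blank [(0.61, [0.407, 0.126, 0.001]), (0.58, [0.579, -0.094, 0.01]), (0.57, [0.643, 0.291, 0.008]), (0.54, [0.591, 0.1, 0.097])]
side tray [(0.77, [0.521, -0.232, 0.0])]
side pencil [(0.66, [0.408, 0.127, 0.0])]
side cork_block [(0.68, [0.431, 0.021, 0.001])]
side tape_measure [(0.95, [0.705, 0.106, 0.002])]
side jaw [(0.9, [0.583, 0.146, 0.102])]
side bend [(0.84, [0.605, 0.048, 0.098]), (0.53, [0.709, 0.101, 0.006])]
{'time': 1.0, 'joint_positions': array([-1.03091233e-01,  8.72097610e-02,  1.37070962e+00,  3.77217986e-05,
        1.68361409e+00, -1.03129452e-01]), 'qvel': array([-9.84058926e-05, -1.68319217e-03, -3.53914239e-04, -1.02916016e-03,
       -1.02297345e-03, -2.28636114e-04]), 'joint_torque': array([ 8.13073857e-04, -3.40051603e+01, -3.02605104e+01,  7.19801662e-02,
        2.35742249e-02, -1.04090014e-05]), 'tool_pos': array([5.49999138e-01, 5.99793200e-06, 4.04695648e-01]), 'ee_rot': array([ 3.14152993e+00, -3.11898290e-05,  1.57083879e+00]), 'wrist_force': array([ 0.4278847 , -0.94070902, -0.13083213]), 'wrist_torque': array([ 0.00663281, -0.00717278,  0.04698283]), 'finger_force': 0.0, 'width': 0.0936706759104939}
```

View pics/scene0.png

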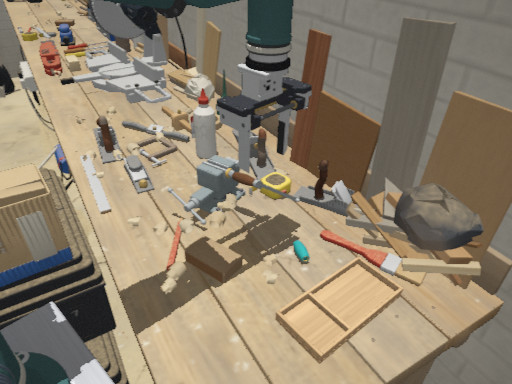

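View pics/side0.png

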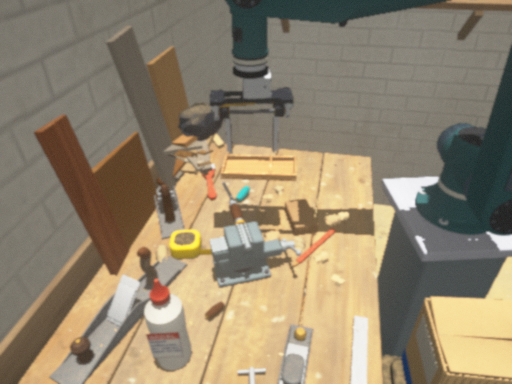

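The scene picture shows the vice at about (215,180) with the mandrel running right to about (300,200). The turquoise look-alike is at (301,250). The tray has corners at about (278,312), (362,262), (402,290) and (320,352), with the short compartment at lower left. The side picture shows another brown look-alike at (214,311) behind the vice.

```bash
python3 - <<'E'
from bench import robot
import cv2, numpy as np
a=cv2.imread("pics/scene0.png")[150:225,205:325]; b=cv2.imread("pics/side0.png")[165:240,190:310]
w=robot.snapshot("wrist")[:,:,::-1]
a=cv2.resize(a,(400,250),interpolation=cv2.INTER_CUBIC);b=cv2.resize(b,(400,250),interpolation=cv2.INTER_CUBIC)
out=np.zeros((600,800,3),np.uint8); out[:250,:400]=a; out[:250,400:]=b; out[250:,:467]=cv2.resize(w,(467,350))
cv2.imwrite("pics/m1.png",out); cv2.imwrite("pics/wrist0.png",w)
m=robot.camera_model("wrist"); print(m)
for c in("scene","side"):
    m=robot.camera_model(c); R=cv2.Rodrigues(m["rvec"])[0]; print(c,-R.T@m["tvec"].ravel())
    P=np.array([[.585,.1465,.1],[.603,.046,.1],[.62,-.045,.1]])
    print(cv2.projectPoints(P,m["rvec"],m["tvec"],m["camera_matrix"],None)[0].reshape(-1,2))
E
```

```text
{'camera_matrix': array([[300.78019808,   0.        , 252.96932756],
       [  0.        , 300.78019808, 191.28272499],
       [  0.        ,   0.        ,   1.        ]]), 'rvec': array([-2.85285558e+00, -8.01626610e-04, -7.07538697e-04]), 'tvec': array([-0.55097075, -0.02964051,  0.39188345])}
scene [ 0.06656289 -0.43492003  0.58632833]
[[226.42623427 171.03307641]
 [262.51761027 185.19044766]
 [298.80738315 199.21081204]]
side [0.57660528 0.78713264 0.66179535]
[[240.39293918 226.01232795]
 [232.13733081 198.92762642]
 [225.53384685 178.15613221]]
```

View pics/m1.png

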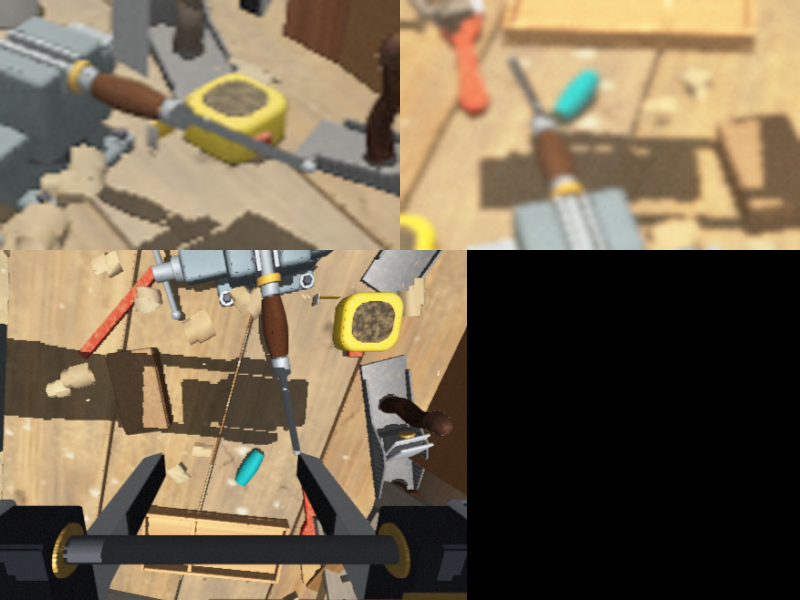

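The montage shows the free tip at scene (298.6,199.5), side (224,183) and wrist (327,223). The bushing is at scene (258,183) and wrist (308,125). I'll triangulate these points and fit the tray.

```bash
cat > h.py <<'E'
from bench import robot
import cv2, numpy as np
from scipy.optimize import least_squares
from scipy.spatial.transform import Rotation as Ro
def proj(m,P): return cv2.projectPoints(np.asarray(P,float).reshape(-1,3),m["rvec"],m["tvec"],m["camera_matrix"],None)[0].reshape(-1,2)
def tri(obs,x0=(.6,0,.1)):
    f=lambda p:np.concatenate([proj(m,p)[0]-u for m,u in obs])
    r=least_squares(f,x0); return r.x,r.fun.round(1)
E
python3 - <<'E'
from h import *
S,D,W=[robot.camera_model(c) for c in("scene","side","wrist")]
pts=dict(tip=[(S,(298.6,199.5)),(D,(224.2,183)),(W,(326.7,222.7))],collar=[(S,(229,172.5)),(D,(240.4,221)),(W,(292.7,31.8))],
bush=[(S,(257.8,183)),(D,(232.9,201.6)),(W,(308,125))])
R={}
for k,o in pts.items(): R[k],e=tri(o); print(k,R[k].round(4),e)
d=R["bush"]-R["collar"]; print("yaw",np.arctan2(d[0],-d[1]),"slope",d[2]/np.hypot(*d[:2]))
L=.115;
T=[(S,(-.115+.23*0,0),None)]
def tray(p):
    x,y,a=p; c,s=np.cos(a),np.sin(a)
    t=lambda u,v,z=.022:[x+c*u-s*v,y+s*u+c*v,z]
    e=[]
    e+=list(proj(S,[t(.115,-.055),t(-.115,-.055),t(-.115,.055),t(.115,.055)]).ravel()-np.array([278,312,362,262,402,290,320,352]))
    e+=list(proj(W,[t(.115,-.055),t(-.115,-.055)]).ravel()-np.array([147*1.0964,260*1.0971,287*1.0964,270*1.0971]))
    return e
r=least_squares(tray,[.52,-.235,3.1]); print("tray",r.x,r.fun.round(1))
E
```

```text
tip [ 0.6279 -0.0379  0.0911] [-0.4  0.1 -1.5 -0.4 -0.4  0. ]
collar [0.5842 0.1394 0.1044] [-0.8 -1.8  0.2  1.4  0.   0.7]
bush [0.6017 0.0625 0.101 ] [-1.  -0.9 -0.2  1.2  0.   0.7]
yaw 0.22377734976054858 slope -0.04354907328420654
tray [ 0.52352127 -0.23189449  3.01574578] [-3.3 -2.7 -4.4 -7.8  1.1 -3.5 -0.3  1.9 -5.3  1.9  4.3  8.6]
```

The tip is about 9 mm low and slightly to +x of the straight line, so the bend looks mostly downward. I'll move over the bushing for a close wrist view.

play_rows(translation=[[0.5,0.45,0.5],[0.5,0.45,0.5],[0.45,0.42,0.5],[0,0,0],[0,0,0],[0,0,0]], twist=[[0,0,0],[0,0,0],[0,0,0],[0,0,-1],[0,0,-1],[0,0,0]], gripper=[1,1,1,1,1,1])

```text
time: 1.65
tool_pos: [0.6029, 0.0583, 0.3442]
ee_rot: [-3.141, -0.0, 1.771]
wrist_force: [-1.0, -0.2, 0.5]
width: 0.0942
finger_force: 0.0
```

```bash
python3 - <<'E'
from h import *
o=robot.get_obs(); print(o["tool_pos"],o["ee_rot"],o["wrist_force"],o["time"])
m=robot.camera_model("wrist"); w=robot.snapshot("wrist")[:,:,::-1]; cv2.imwrite("pics/w1raw.png",w)
cv2.imwrite("pics/w1.png",cv2.resize(w,(800,600),interpolation=cv2.INTER_CUBIC))
np.save("w1.npy",np.array([m],dtype=object))
E
```

```text
[0.60294386 0.05825301 0.34420259] [-3.14083065e+00 -1.08272527e-04  1.77104136e+00] [-0.96044732 -0.23207734  0.45485711] 1.65
```

View pics/w1.png

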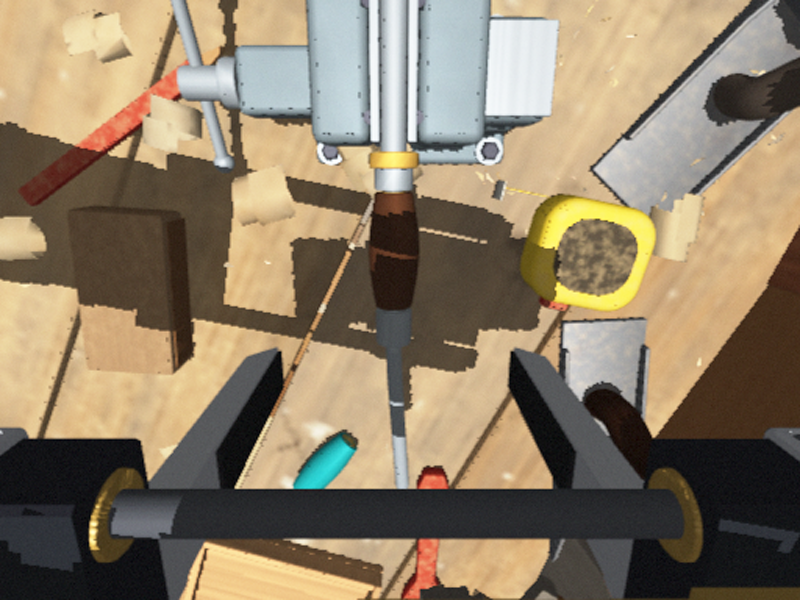

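The close view shows the bushing at about (394,330) and the tip at (403,487). The fingers are symmetric about column 397, so the yaw is nearly right and the bend is down with about +4 mm sideways. Next I'll compute the offsets to the bushing.

```bash
python3 - <<'E'
from h import *
m=np.load("w1.npy",allow_pickle=True)[0]
R=cv2.Rodrigues(m["rvec"])[0];C=-R.T@m["tvec"].ravel()
o=robot.get_obs(); Rt=Ro.from_euler("xyz",o["ee_rot"]).as_matrix()
def ray(u,v,z):
    d=R.T@np.linalg.solve(m["camera_matrix"],[u,v,1]); return C+d*(z-C[2])/d[2]
for n,u,v,z in [("collar",394,160,.1),("bl0",395,192,.108),("bl/bu",394.5,309,.108),("bu_end",394.5,347,.1),("kinkarea",394,360,.1),("tip",403,487,.091)]:
    p=ray(u/1.5625,v/1.5625,z); print(n,p.round(4),"tool:",(Rt.T@(p-o["tool_pos"])).round(4))
g=cv2.imread("pics/w1raw.png")
crop=g[185:312,222:284]; cv2.imwrite("pics/c1.png",cv2.resize(crop,None,fx=4.7,fy=4.7,interpolation=cv2.INTER_NEAREST))
for n in ("bushing","bend","jaw","blank"):
    print(n,[(round(d["score"],2),np.round(d["centre"],4),(Rt.T@(d["centre"]-o["tool_pos"])).round(4)) for d in robot.spot_point(n,"wrist")[:2]])
E
```

```text
collar [0.5865 0.1397 0.1   ] tool: [0.0832 0.     0.2446]
bl0 [0.5897 0.1263 0.108 ] tool: [0.0695 0.0005 0.2366]
bl/bu [0.6005 0.0722 0.108 ] tool: [0.0143 0.0004 0.2366]
bu_end [0.605  0.0497 0.1   ] tool: [-0.0087  0.0005  0.2446]
kinkarea [0.6062 0.0425 0.1   ] tool: [-1.590e-02  2.000e-04  2.446e-01]
tip [ 0.6282 -0.0396  0.091 ] tool: [-0.1007  0.0056  0.2536]
bushing [(0.68, array([0.6003, 0.0583, 0.0969]), array([ 0.0007, -0.0025,  0.2477]))]
bend [(0.83, array([0.6017, 0.0467, 0.1002]), array([-0.0109, -0.0034,  0.2444]))]
jaw [(0.61, array([0.5907, 0.1491, 0.0988]), array([0.0916, 0.006 , 0.2458]))]
blank [(0.82, array([ 0.5795, -0.0939,  0.0132]), array([-0.1444, -0.0528,  0.3314])), (0.18, array([ 0.5764,  0.1783, -0.0022]), array([ 0.1231, -0.0023,  0.3468]))]
```

View pics/c1.png

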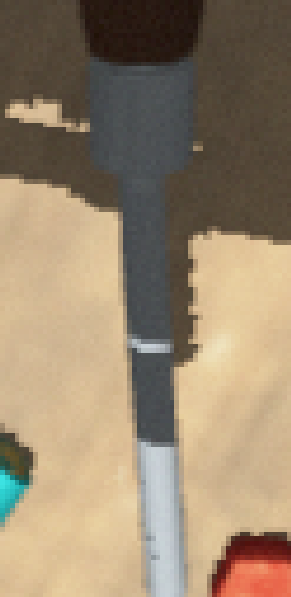

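The crop shows the bushing (columns 90–195) joining the blank at row 60. The rod centre drifts from column 144 to 167 at the tip. So the bend is about 4.7 mm to +y of the tool and about 8.9 mm down at the tip. I'll descend and close partway.

play_rows(translation=[[0,0,0.41],[0,0,0.41],[0,0,0.41],[0,0,0.41],[0,0,0],[0,0,0],[0,0,0],[0,0,0]], twist=[[0,0,0],[0,0,0],[0,0,0],[0,0,0],[0,0,0],[0,0,0],[0,0,0],[0,0,0]], gripper=[1,1,1,1,-0.45,-0.45,-0.45,-0.45])

```text
time: 2.7
tool_pos: [0.6032, 0.058, 0.2806]
ee_rot: [3.139, 0.001, 1.771]
wrist_force: [-0.8, 0.3, -0.3]
width: 0.0654
finger_force: 0.0
```

```bash
python3 - <<'E'
from h import *
o=robot.get_obs(); print(o["tool_pos"],o["ee_rot"],o["wrist_force"],o["time"],o["width"])
w=robot.snapshot("wrist")[:,:,::-1]; cv2.imwrite("pics/w2raw.png",w)
cv2.imwrite("pics/w2.png",cv2.resize(w[130:330,150:360],(630,600),interpolation=cv2.INTER_CUBIC))
E
```

```text
[0.60315192 0.0579772  0.28061254] [3.13904392e+00 5.51092690e-04 1.77061389e+00] [-0.82965656  0.27458535 -0.32469431] 2.7 0.06538254137719715
```

View pics/w2.png

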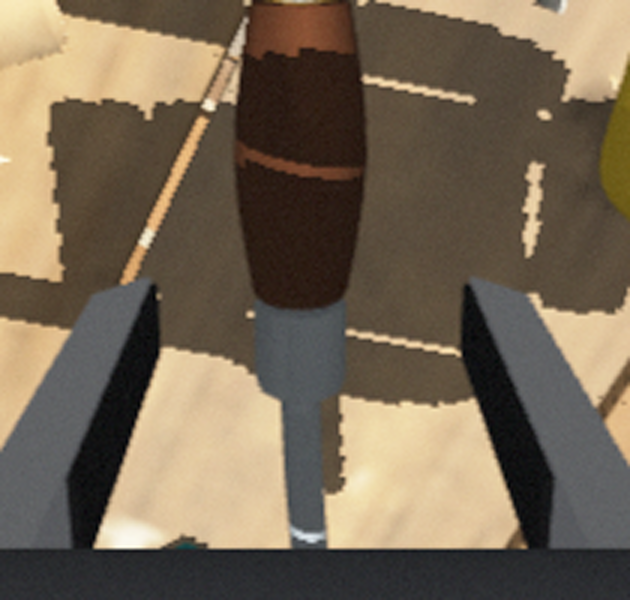

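The bushing is centred on column 301 and the fingers on 310, so the tool is about 1.8 mm too far to +y. Next I'll check the position along the rod.

```bash
python3 - <<'E'
from h import *
o=robot.get_obs(); Rt=Ro.from_euler("xyz",o["ee_rot"]).as_matrix(); m=robot.camera_model("wrist")
f=lambda x,y,z: ((proj(m,Rt@np.array([x,y,z])+o["tool_pos"])[0]-[150,130])*3).round(0)
for x in(-.012,-.008,0,.008,.012): print(x,"top z.108",f(x,0,o["tool_pos"][2]-.108),"mid",f(x,0,.18), "tip",f(x,-.0327,.199),f(x,.0327,.199))
E
```

```text
-0.012 top z.108 [304. 435.] mid [305. 414.] tip [156. 368.] [454. 368.]
-0.008 top z.108 [304. 417.] mid [304. 396.] tip [155. 352.] [454. 352.]
0 top z.108 [304. 379.] mid [304. 360.] tip [153. 318.] [456. 318.]
0.008 top z.108 [304. 340.] mid [304. 322.] tip [152. 284.] [458. 284.]
0.012 top z.108 [304. 320.] mid [304. 303.] tip [151. 266.] [459. 267.]
```

play_rows(translation=[[0,-0.045,0.03],[0,0,0],[0,0,0],[0,0,0],[0,0,0]], twist=[[0,0,0],[0,0,0],[0,0,0],[0,0,0],[0,0,0]], gripper=[-0.4,-0.4,-0.45,-0.49,-0.49])

```text
time: 3.25
tool_pos: [0.601, 0.0577, 0.2779]
ee_rot: [3.142, 0.0, 1.771]
wrist_force: [0.0, -0.2, 0.2]
width: 0.0244
finger_force: 0.0
```

play_rows(translation=[[0.07,0,0],[0,0,0],[0,0,0]], twist=[[0,0,0],[0,0,0],[0,0,0]], gripper=[-0.49,-0.55,-0.55])

```text
time: 3.55
tool_pos: [0.6005, 0.0605, 0.2779]
ee_rot: [3.142, 0.0, 1.771]
wrist_force: [-0.1, 0.2, -0.2]
width: 0.021
finger_force: 0.0
```

```bash
python3 - <<'E'
from h import *
o=robot.get_obs(); print(o["tool_pos"],o["wrist_force"],o["width"],o["finger_force"])
w=robot.snapshot("wrist")[:,:,::-1]; cv2.imwrite("pics/w3raw.png",w)
cv2.imwrite("pics/w3.png",cv2.resize(w[215:300,200:305],(735,595),interpolation=cv2.INTER_CUBIC))
E
```

```text
[0.6004826  0.06051626 0.27788309] [-0.07529208  0.24009962 -0.24138692] 0.021009769236155672 0.0
```

View pics/w3.png

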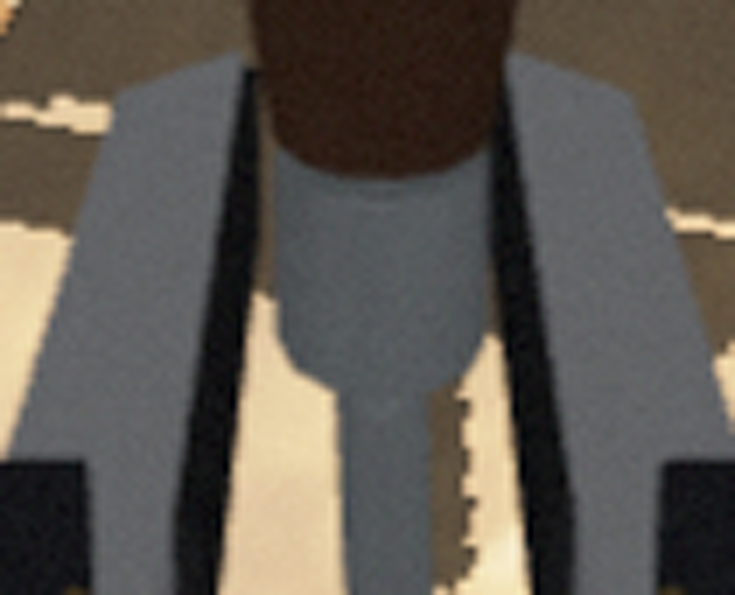

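The bushing is nearly centred between the pads (gaps about 15 px and 5 px), clear of the blank. I'll make a small correction and close.

play_rows(translation=[[-0.03,0.01,0],[0,0,0],[0,0,0]], twist=[[0,0,0],[0,0,0],[0,0,0]], gripper=[-0.55,-0.6,-0.6])

```text
time: 3.9
tool_pos: [0.6012, 0.0592, 0.2779]
ee_rot: [3.141, -0.0, 1.771]
wrist_force: [0.1, -0.7, 0.8]
width: 0.0188
finger_force: 0.0
```

play_rows(translation=[[0,0,0],[0,0,0],[0,0,0]], twist=[[0,0,0],[0,0,0],[0,0,0]], gripper=[-0.63,-0.63,-0.63])

```text
time: 4.2
tool_pos: [0.6011, 0.0593, 0.2779]
ee_rot: [3.141, 0.0, 1.771]
wrist_force: [0.6, 0.3, -0.4]
width: 0.0175
finger_force: 0.1
```

play_rows(translation=[[0,0,0],[0,0,0],[0,0,0]], twist=[[0,0,0],[0,0,0],[0,0,0]], gripper=[-0.75,-1,-1])

```text
time: 4.5
tool_pos: [0.6011, 0.0593, 0.2779]
ee_rot: [3.141, 0.0, 1.771]
wrist_force: [0.9, -0.3, 0.2]
width: 0.0166
finger_force: 30.0
```

The bushing is gripped at 30 N with almost no side load. I'll lift it to centre the bore and generate the bend-following rows.

```bash
cat > plan.py <<'E'
import numpy as np
from scipy.spatial.transform import Rotation as Ro
def center(t,kd):   # offset and slope of the rod centreline, t=travel, kd=travel at first kink
    return 0.06*max(t-kd,0)+0.06*max(t-kd-.016,0)
def plan(ts,kd,L,b,yawerr=0.0,th0=None):
    """b=(by,bz) unit bend direction in the tool frame at start; L=length followed; rows from ts[0] to ts[-1]"""
    b=np.array([0,*b]);b/=np.linalg.norm(b); ax=np.cross([-1,0,0],b)
    def pose(t):
        # best line through the rod over the sleeve's span
        s=np.linspace(t-L/2,t+L/2,41); w=np.array([center(x,kd) for x in s])
        k,c=np.polyfit(s-t,w,1) if L>0 else (0,center(t,kd))
        c=(np.max(w-k*(s-t))+np.min(w-k*(s-t)))/2
        R=Ro.from_rotvec(ax*np.arctan(k)); g=np.array([-t,yawerr*t,.18])+b*c
        return g-R.apply([0,0,.18]),R
    P,R=pose(ts[0]); acc=[]
    for t in ts[1:]:
        P1,R1=pose(t)
        d=np.round(R.inv().apply(P1-P)/.04,3); r=np.round((R.inv()*R1).as_rotvec()/.1,3)
        acc.append((d,r)); P=P+R.apply(d*.04); R=R*Ro.from_rotvec(r*.1)
    print("T",[a[0].tolist() for a in acc]); print("W",[a[1].tolist() for a in acc])
E
python3 - <<'E'
from plan import *
b=(4.7,8.9)
ts=np.array([0,3,6,9,12,15,18,21,24,28,32,36,40,44,48,52,56])/1000
for i in range(0,16,4): print(ts[i]); plan(ts[i:i+5],.013,.018,b)
E
```

```text
0.0
T [[-0.075, 0.0, 0.0], [-0.085, 0.0, 0.001], [-0.112, 0.001, 0.001], [-0.128, 0.0, 0.0]]
W [[0.0, 0.0, 0.0], [0.0, 0.021, -0.011], [0.0, 0.082, -0.044], [-0.0, 0.119, -0.062]]
0.012
T [[-0.133, 0.001, 0.001], [-0.124, -0.0, 0.001], [-0.107, -0.0, -0.0], [-0.106, 0.0, 0.001]]
W [[0.0, 0.128, -0.067], [0.0, 0.109, -0.058], [0.0, 0.071, -0.037], [0.0, 0.07, -0.038]]
0.024
T [[-0.168, 0.0, 0.001], [-0.175, 0.001, 0.002], [-0.154, 0.001, 0.0], [-0.11, -0.001, -0.0]]
W [[-0.0, 0.151, -0.08], [-0.0, 0.166, -0.087], [0.0, 0.118, -0.063], [-0.0, 0.021, -0.011]]
0.04
T [[-0.101, 0.0, -0.0], [-0.1, -0.0, -0.0], [-0.101, -0.0, -0.0], [-0.101, -0.0, -0.0]]
W [[0.0, -0.0, 0.0], [0.0, -0.0, 0.0], [0.0, -0.0, 0.0], [0.0, 0.0, 0.0]]
```

play_rows(translation=[[0,0,-0.03],[0,0,0],[0,0,0]], twist=[[0,0,0],[0,0,0],[0,0,0]], gripper=[-1,-1,-1])

```text
time: 4.8
tool_pos: [0.6011, 0.0593, 0.2791]
ee_rot: [-3.142, 0.0, 1.771]
wrist_force: [-0.5, -0.7, -1.0]
width: 0.0167
finger_force: 30.0
```

play_rows(translation=[[-0.075,0,0],[-0.085,0,0.001],[0,0,0]], twist=[[0,0,0],[0,0.021,-0.011],[0,0,0]], gripper=[-1,-1,-1])

```text
time: 5.1
tool_pos: [0.6025, 0.0525, 0.279]
ee_rot: [3.142, -0.002, 1.771]
wrist_force: [-0.3, 0.2, -0.3]
width: 0.0165
finger_force: 30.0
```

play_rows(translation=[[-0.112,0.001,0.001],[-0.128,0,0],[0,0,0]], twist=[[0,0.082,-0.044],[0,0.119,-0.062],[0,0,0]], gripper=[-1,-1,-1])

```text
time: 5.4
tool_pos: [0.6046, 0.0427, 0.2789]
ee_rot: [3.141, -0.022, 1.782]
wrist_force: [0.2, -0.6, -0.3]
width: 0.0167
finger_force: 30.0
```

play_rows(translation=[[-0.133,0.001,0.001],[-0.124,0,0.001],[0,0,0]], twist=[[0,0.128,-0.067],[0,0.109,-0.058],[0,0,0]], gripper=[-1,-1,-1])

```text
time: 5.7
tool_pos: [0.6068, 0.0327, 0.2785]
ee_rot: [3.141, -0.046, 1.794]
wrist_force: [0.5, 0.7, 0.4]
width: 0.0168
finger_force: 30.0
```

play_rows(translation=[[-0.107,0,0],[-0.106,0,0.001],[0,0,0]], twist=[[0,0.071,-0.037],[0,0.07,-0.038],[0,0,0]], gripper=[-1,-1,-1])

```text
time: 6.0
tool_pos: [0.6086, 0.0247, 0.278]
ee_rot: [3.141, -0.06, 1.802]
wrist_force: [-0.0, -0.5, -0.4]
width: 0.017
finger_force: 30.0
```

play_rows(translation=[[-0.168,0,0.001],[-0.175,0.001,0.002],[0,0,0]], twist=[[0,0.151,-0.08],[0,0.166,-0.087],[0,0,0]], gripper=[-1,-1,-1])

```text
time: 6.3
tool_pos: [0.612, 0.0108, 0.2769]
ee_rot: [3.14, -0.092, 1.818]
wrist_force: [0.3, 0.4, -0.3]
width: 0.017
finger_force: 30.0
```

play_rows(translation=[[-0.154,0.001,0],[-0.11,0,0],[0,0,0]], twist=[[0,0.118,-0.063],[0,0.021,-0.011],[0,0,0]], gripper=[-1,-1,-1])

```text
time: 6.6
tool_pos: [0.6145, 0.0011, 0.2759]
ee_rot: [3.139, -0.105, 1.826]
wrist_force: [0.1, 0.4, -0.7]
width: 0.0168
finger_force: 30.0
```

play_rows(translation=[[-0.125,0,0],[-0.125,0,0],[-0.125,0,0],[-0.125,0,0],[0,0,0]], twist=[[0,0,0],[0,0,0],[0,0,0],[0,0,0],[0,0,0]], gripper=[-1,-1,-1,-1,-1])

```text
time: 7.1
tool_pos: [0.6196, -0.0182, 0.2738]
ee_rot: [3.139, -0.105, 1.826]
wrist_force: [0.6, -0.6, -0.0]
width: 0.0167
finger_force: 30.0
```

play_rows(translation=[[-0.125,0,0],[-0.125,0,0],[-0.125,0,0],[-0.125,0,0],[0,0,0]], twist=[[0,0,0],[0,0,0],[0,0,0],[0,0,0],[0,0,0]], gripper=[-1,-1,-1,-1,-1])

```text
time: 7.6
tool_pos: [0.6246, -0.0374, 0.2717]
ee_rot: [3.139, -0.105, 1.826]
wrist_force: [0.3, -0.1, -1.0]
width: 0.0167
finger_force: 30.0
```

play_rows(translation=[[-0.125,0,0],[-0.125,0,0],[0,0,0]], twist=[[0,0,0],[0,0,0],[0,0,0]], gripper=[-1,-1,-1])

```text
time: 7.9
tool_pos: [0.6271, -0.0469, 0.2707]
ee_rot: [3.139, -0.105, 1.826]
wrist_force: [-0.1, 0.0, -0.1]
width: 0.0167
finger_force: 30.0
```

The forces stay at noise level close to the tip. I'll probe ±0.5 mm here to see how well centred the path is, for the blank later.

play_rows(translation=[[0,0.0125,0],[0,0,0]], twist=[[0,0,0],[0,0,0]], gripper=[-1,-1])

```text
time: 8.1
tool_pos: [0.6275, -0.0461, 0.2708]
ee_rot: [3.139, -0.106, 1.827]
wrist_force: [0.9, -0.3, -1.3]
width: 0.0166
finger_force: 30.0
```

play_rows(translation=[[0,-0.025,0],[0,0,0]], twist=[[0,0,0],[0,0,0]], gripper=[-1,-1])

```text
time: 8.3
tool_pos: [0.6264, -0.0463, 0.2708]
ee_rot: [3.139, -0.106, 1.827]
wrist_force: [-0.3, -0.3, -1.1]
width: 0.0167
finger_force: 30.0
```

play_rows(translation=[[0,0.0125,0.0125],[0,0,0]], twist=[[0,0,0],[0,0,0]], gripper=[-1,-1])

```text
time: 8.5
tool_pos: [0.627, -0.0461, 0.2703]
ee_rot: [3.139, -0.106, 1.827]
wrist_force: [0.3, 0.1, 0.4]
width: 0.0168
finger_force: 30.0
```

play_rows(translation=[[0,0,-0.025],[0,0,0]], twist=[[0,0,0],[0,0,0]], gripper=[-1,-1])

```text
time: 8.7
tool_pos: [0.6271, -0.0463, 0.2715]
ee_rot: [3.138, -0.105, 1.827]
wrist_force: [-0.7, -0.8, -0.3]
width: 0.0168
finger_force: 30.0
```

play_rows(translation=[[0,0,-0.0125],[0,0,0]], twist=[[0,0,0],[0,0,0]], gripper=[-1,-1])

```text
time: 8.9
tool_pos: [0.627, -0.0464, 0.2719]
ee_rot: [3.138, -0.105, 1.827]
wrist_force: [-0.6, -0.4, -0.9]
width: 0.0168
finger_force: 30.0
```

play_rows(translation=[[0,0,0.05],[0,0,0]], twist=[[0,0,0],[0,0,0]], gripper=[-1,-1])

```text
time: 9.1
tool_pos: [0.627, -0.0461, 0.2697]
ee_rot: [3.138, -0.105, 1.827]
wrist_force: [0.2, 0.1, -0.7]
width: 0.017
finger_force: 30.0
```

play_rows(translation=[[0,0.025,-0.025],[0,0,0]], twist=[[0,0,0],[0,0,0]], gripper=[-1,-1])

```text
time: 9.3
tool_pos: [0.628, -0.046, 0.2709]
ee_rot: [3.138, -0.106, 1.827]
wrist_force: [-0.1, -0.2, -1.0]
width: 0.0169
finger_force: 30.0
```

play_rows(translation=[[0,-0.05,0],[0,0,0]], twist=[[0,0,0],[0,0,0]], gripper=[-1,-1])

```text
time: 9.5
tool_pos: [0.6261, -0.0465, 0.2709]
ee_rot: [3.137, -0.105, 1.827]
wrist_force: [2.0, 0.8, -0.8]
width: 0.0165
finger_force: 30.0
```

The path is centred to about 0.3 mm in y and well in z. I'll draw the bushing off, lift, level the tool and turn it.

play_rows(translation=[[-0.1,0.03,0],[-0.2,0,0],[-0.25,0,0],[-0.25,0,0],[-0.25,0,0],[0,0,0]], twist=[[0,0,0],[0,0,0],[0,0,0],[0,0,0],[0,0,0],[0,0,0]], gripper=[-1,-1,-1,-1,-1,-1])

```text
time: 10.1
tool_pos: [0.638, -0.0885, 0.2659]
ee_rot: [3.139, -0.105, 1.825]
wrist_force: [-0.4, -1.0, -0.3]
width: 0.0168
finger_force: 30.0
```

play_rows(translation=[[-0.4,0,0],[-0.4,0,-0.3],[0,0,-0.3],[0,0,-0.3],[0,0,0],[0,0,0]], twist=[[0,-0.5,0],[0,-0.55,0],[0,0,0.9],[0,0,0.9],[0,0,0.9],[0,0,0.8]], gripper=[-1,-1,-1,-1,-1,-1])

```text
time: 10.7
tool_pos: [0.646, -0.1182, 0.3006]
ee_rot: [3.138, -0.002, 1.473]
wrist_force: [-0.5, -0.0, -1.0]
width: 0.0169
finger_force: 30.0
```

play_rows(translation=[[-0.45,-0.78,0],[-0.45,-0.78,0],[-0.45,-0.78,0],[-0.45,-0.78,0],[-0.45,-0.78,0],[-0.45,-0.78,0],[0,0,0],[0,0,0]], twist=[[0,0,0],[0,0,0],[0,0,0],[0,0,0],[0,0,0],[0,0,0],[0,0,0],[0,0,0]], gripper=[-1,-1,-1,-1,-1,-1,-1,-1])

```text
time: 11.5
tool_pos: [0.4491, -0.2082, 0.2996]
ee_rot: [3.138, -0.002, 1.475]
wrist_force: [-0.3, -1.6, -0.6]
width: 0.0167
finger_force: 30.0
```

```bash
python3 - <<'E'
from h import *
o=robot.get_obs(); print(o["tool_pos"],o["ee_rot"],o["wrist_force"],o["time"],o["width"])
m=robot.camera_model("wrist"); w=robot.snapshot("wrist")[:,:,::-1]; np.save("w4.npy",np.array([m],dtype=object))
cv2.imwrite("pics/w4raw.png",w); s=robot.snapshot("scene")[:,:,::-1]
for c in("wrist","scene","side"):
  if c=="side": robot.snapshot(c)
  print(c,[(round(d["score"],2),np.round(d["centre"],3)) for d in robot.spot_point("tray",c)[:2]])
out=np.zeros((600,800,3),np.uint8); out[:384,:512]=w; out[384:,:324]=cv2.resize(s[245:360,270:410],(324,216)); cv2.imwrite("pics/m4.png",out)
cv2.imwrite("pics/s4raw.png",s)
E
```

```text
[ 0.44908869 -0.20822499  0.29956488] [ 3.13755462e+00 -1.73475922e-03  1.47505195e+00] [-0.29119192 -1.56226896 -0.56659953] 11.5 0.016712912154126267
wrist [(0.63, array([ 0.525, -0.234, -0.002]))]
scene [(0.73, array([ 0.521, -0.235, -0.   ]))]
side [(0.91, array([ 0.519, -0.231, -0.001])), (0.21, array([ 0.451, -0.205,  0.121]))]
```

View pics/m4.png

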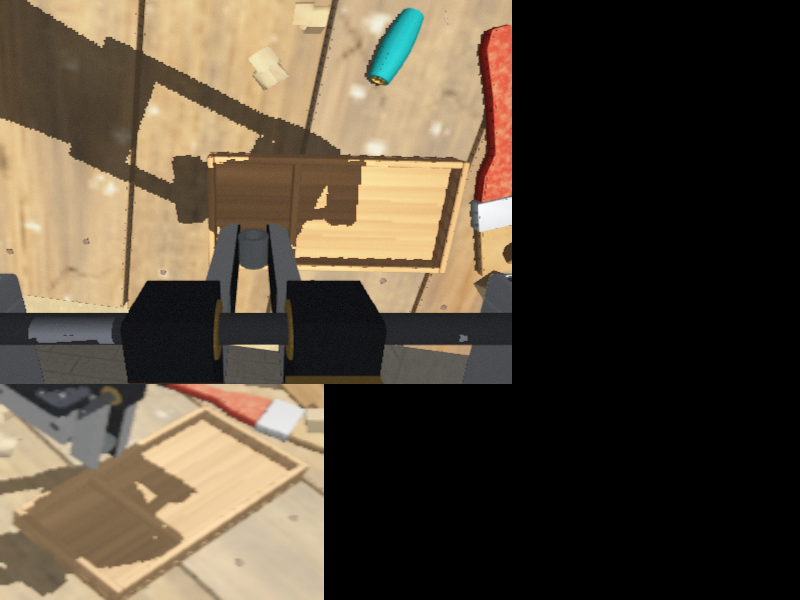

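The wrist view shows the tray: top-left corner (208,156), top-right (467,160), bottom-right (443,270), and the cross wall at column 294. I'll convert these to positions.

```bash
python3 - <<'E'
from h import *
m=np.load("w4.npy",allow_pickle=True)[0]
R=cv2.Rodrigues(m["rvec"])[0];C=-R.T@m["tvec"].ravel(); o=robot.get_obs(); Rt=Ro.from_euler("xyz",o["ee_rot"]).as_matrix()
def tray(p):
    x,y,a=p; c,s=np.cos(a),np.sin(a); t=lambda u,v,z=.022:[x+c*u-s*v,y+s*u+c*v,z]
    return proj(m,[t(.115,-.055),t(-.115,-.055),t(-.115,.055),t(.035,-.049,.02)]).ravel()-np.array([208,156,467,160,443,270,294,163])
r=least_squares(tray,[.52,-.235,3.1]); print(r.x,r.fun.round(1))
x,y,a=r.x; c,s=np.cos(a),np.sin(a)
for n,u in(("short",.0735),("long",-.0385)):
    P=np.array([x+c*u,y+s*u,.02]); print(n,P,"tool",(Rt.T@(P-o["tool_pos"])).round(4))
E
```

```text
[ 0.52064896 -0.23215013  3.02969954] [-4.4 -0.5  1.9 -0.3  1.   1.7  1.6  0.3]
short [ 0.44760859 -0.22394314  0.02      ] tool [-0.0169 -0.0017  0.279 ]
long [ 0.5589082  -0.23644903  0.02      ] tool [-0.019   0.1103  0.2793]
```

play_rows(translation=[[-0.42,-0.04,0],[0,0,0.6],[0,0,0.6],[0,0,0.6],[0,0,0.4],[0,0,0],[0,0,0]], twist=[[0,0,0],[0,0,0],[0,0,0],[0,0,0],[0,0,0],[0,0,0],[0,0,0]], gripper=[-1,-1,-1,-1,-1,-1,-1])

```text
time: 12.5
tool_pos: [0.4469, -0.2244, 0.2112]
ee_rot: [3.139, -0.002, 1.477]
wrist_force: [0.4, -0.0, -0.8]
width: 0.017
finger_force: 30.0
```

play_rows(translation=[[0,0,0],[0,0,0],[0,0,0],[0,0,0],[0,0,-0.5],[0,0,-0.9],[0,0,-0.9],[0,0,-0.5]], twist=[[0,0,0],[0,0,0],[0,0,0],[0,0,0],[0,0,0],[0,0,0],[0,0,0],[0,0,0]], gripper=[-0.55,-0.45,-0.36,-0.36,-0.36,-0.36,-0.36,-0.36])

```text
time: 13.3
tool_pos: [0.4465, -0.2249, 0.3268]
ee_rot: [3.134, 0.001, 1.476]
wrist_force: [0.3, 0.4, 0.2]
width: 0.0301
finger_force: 0.0
```

```bash
python3 - <<'E'
from h import *
o=robot.get_obs(); print(o["tool_pos"],o["ee_rot"],o["wrist_force"],o["time"],o["width"])
w=robot.snapshot("wrist"); s=robot.snapshot("scene"); robot.snapshot("side")
cv2.imwrite("pics/w5raw.png",w[:,:,::-1]); cv2.imwrite("pics/s5raw.png",s[:,:,::-1])
for c in("wrist","scene","side"):
  for f in (robot.spot_point,robot.recognise): print(c,[(round(d["score"],2),np.round(d["centre"],3)) for d in f("bushing",c)[:3]])
E
```

```text
[ 0.44647999 -0.22491167  0.32682957] [3.13418935e+00 9.80752266e-04 1.47645451e+00] [0.28903629 0.41258349 0.20939637] 13.3 0.030108468902326494
wrist [(0.57, array([ 0.45 , -0.224,  0.013]))]
wrist [(0.65, array([ 0.449, -0.223,  0.022]))]
scene [(0.71, array([ 0.452, -0.223,  0.01 ]))]
scene [(0.52, array([ 0.448, -0.222,  0.021]))]
side [(0.57, array([0.577, 0.179, 0.002])), (0.43, array([ 0.45 , -0.223,  0.012]))]
side [(0.68, array([0.433, 0.042, 0.03 ])), (0.41, array([ 0.449, -0.217,  0.017]))]
```

The bushing lies in the short compartment at (0.450,-0.224,0.012). Next I'll go back over the blank.

play_rows(translation=[[0.844,0.287,-0.045],[0.844,0.287,-0.045],[0.844,0.287,-0.045],[0.844,0.287,-0.045],[0.844,0.287,-0.045],[0.844,0.287,-0.045],[0.844,0.287,-0.045],[0.844,0.287,-0.045]], twist=[[0,0,0],[0,0,0],[0,0,0],[0,0,0],[0,0,0],[0,0,0],[0,0,0],[0,0,0]], gripper=[0,0,0,0,0,0,0,0])

```text
time: 14.55
tool_pos: [0.5633, 0.037, 0.3371]
ee_rot: [3.141, -0.001, 1.477]
wrist_force: [0.8, -0.8, 0.3]
width: 0.0467
finger_force: 0.0
```

play_rows(translation=[[0.844,0.287,-0.045],[0.844,0.287,-0.045],[0,0,0],[0,0,0],[0,0,0],[0,0,0],[0,0,0]], twist=[[0,0,0],[0,0,0],[0,0,-1],[0,0,-1],[0,0,-0.95],[0,0,0],[0,0,0]], gripper=[0,0,0,0,0,0,0])

```text
time: 15.25
tool_pos: [0.5921, 0.1006, 0.341]
ee_rot: [3.14, -0.001, 1.769]
wrist_force: [0.8, 0.5, 0.8]
width: 0.0472
finger_force: 0.0
```

```bash
python3 - <<'E'
from h import *
o=robot.get_obs(); print(o["tool_pos"],o["ee_rot"],o["wrist_force"],o["time"],o["width"])
Rt=Ro.from_euler("xyz",o["ee_rot"]).as_matrix(); R0=Ro.from_euler("xyz",[np.pi,0,1.771]).as_matrix()
print("shift",(Rt.T@(np.array([.5927,.1005,.345])-o["tool_pos"])/.04).round(3),"twist",(Ro.from_matrix(Rt.T@R0).as_rotvec()/.1).round(3))
E
```

```text
[0.59211654 0.10058907 0.3410294 ] [ 3.14005193e+00 -8.85242258e-04  1.76945675e+00] [0.75288811 0.46697493 0.79329664] 15.25 0.047202259223900325
shift [-0.005  0.014 -0.099] twist [ 0.015 -0.009 -0.015]
```

play_rows(translation=[[0,0.014,0.35],[0,0,0.35],[0,0,0.35],[0,0,0.35],[0,0,0],[0,0,0]], twist=[[0.015,-0.01,-0.015],[0,0,0],[0,0,0],[0,0,0],[0,0,0],[0,0,0]], gripper=[0,0,0,0,-0.36,-0.36])

```text
time: 15.85
tool_pos: [0.5927, 0.1007, 0.2851]
ee_rot: [3.142, 0.0, 1.773]
wrist_force: [0.4, -0.2, -0.2]
width: 0.0341
finger_force: 0.0
```

```bash
python3 - <<'E'
from h import *
o=robot.get_obs(); print(o["tool_pos"],o["ee_rot"],o["wrist_force"],o["width"])
w=robot.snapshot("wrist")[:,:,::-1]; cv2.imwrite("pics/w6raw.png",w)
cv2.imwrite("pics/w6.png",cv2.resize(w[200:300,193:313],(714,595),interpolation=cv2.INTER_CUBIC))
E
```

```text
[0.59266995 0.10073345 0.28506978] [3.14157939e+00 1.44612576e-04 1.77288051e+00] [ 0.36176084 -0.18852357 -0.22299592] 0.034115574051337055
```

View pics/w6.png

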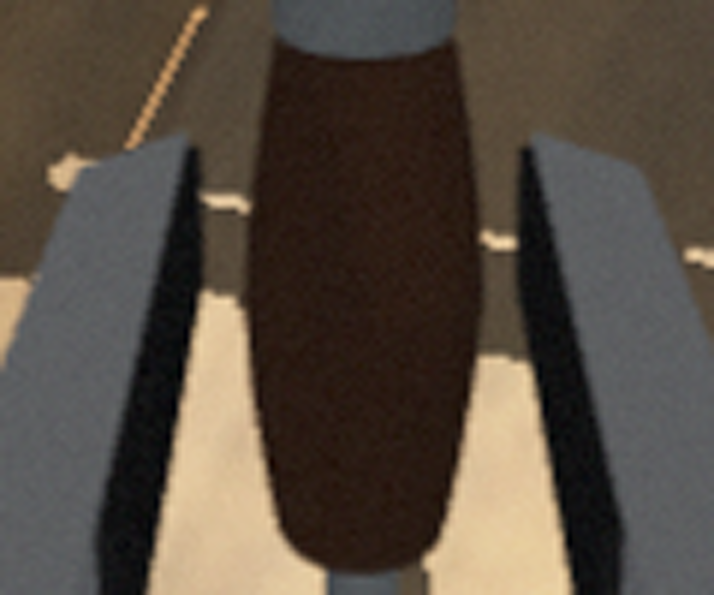

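The blank (columns 247–480, widest at row about 280) sits centred between the fingers and under the pad middle. I'll close gently.

play_rows(translation=[[0,0.006,0],[0,0,0],[0,0,0],[0,0,0]], twist=[[0,0,0],[0,0,0],[0,0,0],[0,0,0]], gripper=[-0.4,-0.42,-0.44,-0.45])

```text
time: 16.3
tool_pos: [0.5931, 0.1008, 0.2864]
ee_rot: [3.139, 0.0, 1.773]
wrist_force: [0.3, -0.1, 0.3]
width: 0.0256
finger_force: 0.0
```

play_rows(translation=[[0,0,0],[0,0,0],[0,0,0]], twist=[[0,0,0],[0,0,0],[0,0,0]], gripper=[-0.47,-0.48,-0.48])

```text
time: 16.6
tool_pos: [0.593, 0.1008, 0.2859]
ee_rot: [3.14, 0.0, 1.773]
wrist_force: [-0.3, -0.8, -0.7]
width: 0.0248
finger_force: 0.0
```

play_rows(translation=[[0,0,0],[0,0,0],[0,0,0],[0,0,0]], twist=[[0,0,0],[0,0,0],[0,0,0],[0,0,0]], gripper=[-0.52,-0.6,-1,-1])

```text
time: 17.0
tool_pos: [0.593, 0.1008, 0.2859]
ee_rot: [3.14, 0.0, 1.773]
wrist_force: [0.6, -0.6, 0.3]
width: 0.0224
finger_force: 30.0
```

The blank is gripped at 30 N. I'll lift it 1.2 mm and start drawing it along the same line.

```bash
sed -i 's/\.18\b/.186/g' plan.py; python3 - <<'E'
from plan import *
b=(4.7,8.9)
ts=np.array([0,5,10,15,20,24,28,32,36,40,44,48,52,56,60,64,68,72,76,80,84,88,92,96,100])/1000
for i in range(0,24,4): print(ts[i]); plan(ts[i:i+5],.051,.056,b,-.001)
E
```

```text
0.0
T [[-0.125, -0.0, 0.0], [-0.125, -0.0, 0.0], [-0.125, -0.0, 0.0], [-0.125, -0.0, 0.0]]
W [[0.0, 0.0, 0.0], [0.0, 0.0, 0.0], [0.0, 0.0, 0.0], [0.0, 0.0, 0.0]]
0.02
T [[-0.101, 0.0, 0.001], [-0.106, 0.001, 0.001], [-0.112, 0.001, 0.002], [-0.116, -0.0, 0.0]]
W [[0.0, 0.001, -0.001], [-0.0, 0.014, -0.007], [-0.0, 0.025, -0.013], [-0.0, 0.036, -0.019]]
0.036
T [[-0.121, 0.0, 0.001], [-0.129, 0.001, 0.002], [-0.137, 0.001, 0.001], [-0.143, 0.0, 0.001]]
W [[0.0, 0.045, -0.024], [-0.0, 0.063, -0.033], [-0.0, 0.08, -0.042], [0.0, 0.091, -0.048]]
0.052
T [[-0.146, 0.0, 0.001], [-0.147, 0.001, 0.001], [-0.147, -0.0, 0.0], [-0.145, -0.0, 0.001]]
W [[0.0, 0.099, -0.052], [0.0, 0.101, -0.054], [-0.0, 0.101, -0.053], [-0.0, 0.095, -0.05]]
0.068
T [[-0.14, -0.0, 0.0], [-0.133, -0.001, -0.001], [-0.125, -0.0, -0.001], [-0.119, -0.0, 0.0]]
W [[0.0, 0.085, -0.045], [-0.0, 0.071, -0.038], [-0.0, 0.053, -0.027], [-0.0, 0.04, -0.021]]
0.084
T [[-0.115, -0.0, -0.0], [-0.109, -0.001, -0.002], [-0.104, -0.001, -0.001], [-0.1, -0.0, -0.0]]
W [[-0.0, 0.031, -0.016], [0.0, 0.019, -0.01], [0.0, 0.006, -0.004], [0.0, 0.0, 0.0]]
```

play_rows(translation=[[0,0,-0.03],[0,0,0],[0,0,0]], twist=[[0,0,0],[0,0,0],[0,0,0]], gripper=[-1,-1,-1])

```text
time: 17.3
tool_pos: [0.593, 0.1008, 0.2871]
ee_rot: [3.14, 0.0, 1.773]
wrist_force: [-0.0, 0.2, -0.2]
width: 0.0228
finger_force: 30.0
```

play_rows(translation=[[-0.06,0,0],[-0.06,0,0],[0,0,0]], twist=[[0,0,0],[0,0,0],[0,0,0]], gripper=[-1,-1,-1])

```text
time: 17.6
tool_pos: [0.5941, 0.0957, 0.2871]
ee_rot: [3.14, 0.0, 1.772]
wrist_force: [-0.6, 0.1, -0.1]
width: 0.0229
finger_force: 30.0
```

play_rows(translation=[[0,0,0.018],[0,0,0]], twist=[[0,0,0],[0,0,0]], gripper=[-1,-1])

```text
time: 17.8
tool_pos: [0.594, 0.0961, 0.2862]
ee_rot: [3.14, 0.0, 1.773]
wrist_force: [0.4, 0.1, -1.0]
width: 0.0227
finger_force: 30.0
```

play_rows(translation=[[0,0,-0.036],[0,0,0]], twist=[[0,0,0],[0,0,0]], gripper=[-1,-1])

```text
time: 18.0
tool_pos: [0.5941, 0.0961, 0.2881]
ee_rot: [3.14, 0.0, 1.773]
wrist_force: [0.5, -0.1, -1.1]
width: 0.023
finger_force: 30.0
```

play_rows(translation=[[0,0.018,0.018],[0,0,0]], twist=[[0,0,0],[0,0,0]], gripper=[-1,-1])

```text
time: 18.2
tool_pos: [0.5947, 0.0963, 0.287]
ee_rot: [3.14, 0.0, 1.773]
wrist_force: [0.0, 0.7, -0.3]
width: 0.0228
finger_force: 30.0
```

play_rows(translation=[[0,-0.036,0],[0,0,0]], twist=[[0,0,0],[0,0,0]], gripper=[-1,-1])

```text
time: 18.4
tool_pos: [0.5932, 0.0959, 0.2871]
ee_rot: [3.14, 0.0, 1.773]
wrist_force: [-0.4, -0.0, -1.0]
width: 0.0233
finger_force: 30.0
```

Free by ±0.7 mm in y and z, so it is well centred. Continuing to draw.

play_rows(translation=[[-0.127,0.018,0],[-0.127,0,0],[-0.127,0,0],[0,0,0]], twist=[[0,0,0],[0,0,0],[0,0,0],[0,0,0]], gripper=[-1,-1,-1,-1])

```text
time: 18.8
tool_pos: [0.5973, 0.0803, 0.2871]
ee_rot: [3.14, 0.001, 1.772]
wrist_force: [0.4, -0.4, 0.1]
width: 0.0225
finger_force: 30.0
```

play_rows(translation=[[-0.101,0,0.001],[-0.106,0.001,0.001],[-0.112,0.001,0.002],[-0.116,0,0],[0,0,0]], twist=[[0,0.001,-0.001],[0,0.014,-0.007],[0,0.025,-0.013],[0,0.036,-0.019],[0,0,0]], gripper=[-1,-1,-1,-1,-1])

```text
time: 19.3
tool_pos: [0.6008, 0.0634, 0.2869]
ee_rot: [3.14, -0.007, 1.776]
wrist_force: [0.5, -0.0, -0.6]
width: 0.023
finger_force: 30.0
```

play_rows(translation=[[-0.121,0,0.001],[-0.129,0.001,0.002],[0,0,0]], twist=[[0,0.045,-0.024],[0,0.063,-0.033],[0,0,0]], gripper=[-1,-1,-1])

```text
time: 19.6
tool_pos: [0.6029, 0.0537, 0.2867]
ee_rot: [3.14, -0.018, 1.782]
wrist_force: [-0.6, 0.6, 0.1]
width: 0.023
finger_force: 30.0
```

play_rows(translation=[[-0.137,0.001,0.001],[-0.143,0,0.001],[0,0,0]], twist=[[0,0.08,-0.042],[0,0.091,-0.048],[0,0,0]], gripper=[-1,-1,-1])

```text
time: 19.9
tool_pos: [0.6053, 0.0426, 0.2863]
ee_rot: [3.14, -0.035, 1.791]
wrist_force: [0.5, -0.1, -0.7]
width: 0.0231
finger_force: 30.0
```

play_rows(translation=[[-0.146,0,0.001],[-0.147,0.001,0.001],[0,0,0]], twist=[[0,0.099,-0.052],[0,0.101,-0.054],[0,0,0]], gripper=[-1,-1,-1])

```text
time: 20.2
tool_pos: [0.608, 0.0311, 0.2857]
ee_rot: [3.139, -0.055, 1.801]
wrist_force: [-0.1, -0.3, 0.3]
width: 0.023
finger_force: 30.0
```

play_rows(translation=[[-0.147,0,0],[-0.145,0,0.001],[0,0,0]], twist=[[0,0.101,-0.053],[0,0.095,-0.05],[0,0,0]], gripper=[-1,-1,-1])

```text
time: 20.5
tool_pos: [0.6107, 0.0198, 0.285]
ee_rot: [3.139, -0.075, 1.812]
wrist_force: [-0.1, 0.7, -0.5]
width: 0.023
finger_force: 30.0
```

play_rows(translation=[[-0.14,0,0],[-0.133,-0.001,-0.001],[0,0,0]], twist=[[0,0.085,-0.045],[0,0.071,-0.038],[0,0,0]], gripper=[-1,-1,-1])

```text
time: 20.8
tool_pos: [0.6132, 0.0093, 0.2841]
ee_rot: [3.138, -0.09, 1.82]
wrist_force: [0.5, 0.2, -0.2]
width: 0.0227
finger_force: 30.0
```

play_rows(translation=[[-0.125,0,-0.001],[-0.119,0,0],[0,0,0]], twist=[[0,0.053,-0.027],[0,0.04,-0.021],[0,0,0]], gripper=[-1,-1,-1])

```text
time: 21.1
tool_pos: [0.6157, 0.0, 0.2833]
ee_rot: [3.138, -0.099, 1.825]
wrist_force: [0.3, -1.0, -0.8]
width: 0.0232
finger_force: 30.0
```

play_rows(translation=[[-0.115,0,0],[-0.109,-0.001,-0.002],[-0.104,-0.001,-0.001],[-0.1,0,0],[0,0,0]], twist=[[0,0.031,-0.016],[0,0.019,-0.01],[0,0.006,-0.004],[0,0,0],[0,0,0]], gripper=[-1,-1,-1,-1,-1])

```text
time: 21.6
tool_pos: [0.6199, -0.0164, 0.2817]
ee_rot: [3.137, -0.105, 1.828]
wrist_force: [-0.3, -1.0, -0.7]
width: 0.0228
finger_force: 30.0
```

Past the bend with no load. Now drawing straight off along the tilted axis.

play_rows(translation=[[-0.13,0,0],[-0.13,0,0],[-0.13,0,0],[-0.13,0,0],[-0.13,0,0],[-0.13,0,0],[0,0,0]], twist=[[0,0,0],[0,0,0],[0,0,0],[0,0,0],[0,0,0],[0,0,0],[0,0,0]], gripper=[-1,-1,-1,-1,-1,-1,-1])

```text
time: 22.3
tool_pos: [0.6278, -0.0466, 0.2783]
ee_rot: [3.137, -0.105, 1.828]
wrist_force: [0.0, 0.9, -0.0]
width: 0.0229
finger_force: 30.0
```

play_rows(translation=[[-0.15,0,0],[-0.15,0,0],[-0.15,0,0],[-0.15,0,0],[-0.15,0,0],[-0.15,0,0],[-0.15,0,0],[0,0,0]], twist=[[0,0,0],[0,0,0],[0,0,0],[0,0,0],[0,0,0],[0,0,0],[0,0,0],[0,0,0]], gripper=[-1,-1,-1,-1,-1,-1,-1,-1])

```text
time: 23.1
tool_pos: [0.6385, -0.0871, 0.2739]
ee_rot: [3.137, -0.105, 1.828]
wrist_force: [0.2, 0.2, -0.5]
width: 0.0228
finger_force: 30.0
```

play_rows(translation=[[-0.2,0,0],[-0.2,0,0],[-0.2,0,0],[-0.2,0,0],[0,0,0]], twist=[[0,0,0],[0,0,0],[0,0,0],[0,0,0],[0,0,0]], gripper=[-1,-1,-1,-1,-1])

```text
time: 23.6
tool_pos: [0.6466, -0.1183, 0.2704]
ee_rot: [3.138, -0.105, 1.828]
wrist_force: [-0.4, 0.7, -1.2]
width: 0.0229
finger_force: 30.0
```

play_rows(translation=[[-0.4,0,0],[-0.4,0,-0.3],[0,0,-0.3],[0,0,-0.3],[0,0,0],[0,0,0],[0,0,0]], twist=[[0,-0.5,0],[0,-0.55,0],[0,0,0.9],[0,0,0.9],[0,0,0.9],[0,0,0.9],[0,0,0]], gripper=[-1,-1,-1,-1,-1,-1,-1])

```text
time: 24.3
tool_pos: [0.6546, -0.1484, 0.3043]
ee_rot: [3.137, -0.002, 1.469]
wrist_force: [-0.3, -0.6, -1.1]
width: 0.0231
finger_force: 30.0
```

```bash
python3 - <<'E'
from h import *
o=robot.get_obs(); print(o["tool_pos"],o["ee_rot"],o["wrist_force"],o["time"],o["width"])
Rt=Ro.from_euler("xyz",o["ee_rot"]).as_matrix(); R0=Ro.from_euler("xyz",[np.pi,0,1.459]).as_matrix()
print("shift",(Rt.T@(np.array([.5589,-.2364,.28])-o["tool_pos"])/.04).round(3),"twist",(Ro.from_matrix(Rt.T@R0).as_rotvec()/.1).round(3))
E
```

```text
[ 0.6546358  -0.14835141  0.30429605] [ 3.13741488e+00 -1.97345755e-03  1.46886571e+00] [-0.33003368 -0.5963609  -1.10804712] 24.3 0.023071790477452288
shift [-2.435 -2.159  0.594] twist [ 0.042 -0.02   0.099]
```

play_rows(translation=[[-0.61,-0.54,0.1],[-0.61,-0.54,0.1],[-0.61,-0.54,0.1],[-0.605,-0.54,0.1],[0,0,0.1],[0,0,0]], twist=[[0.042,-0.02,0.099],[0,0,0],[0,0,0],[0,0,0],[0,0,0],[0,0,0]], gripper=[-1,-1,-1,-1,-1,-1])

```text
time: 24.9
tool_pos: [0.5577, -0.236, 0.2834]
ee_rot: [-3.141, -0.001, 1.459]
wrist_force: [0.9, 0.4, -0.5]
width: 0.0225
finger_force: 30.0
```

```bash
python3 - <<'E'
from h import *
o=robot.get_obs(); print(o["tool_pos"],o["ee_rot"],o["wrist_force"],o["time"],o["width"])
w=robot.snapshot("wrist")[:,:,::-1]; s=robot.snapshot("scene")[:,:,::-1]
out=np.zeros((600,800,3),np.uint8); out[:384,:512]=w; out[384:,:324]=cv2.resize(s[245:360,270:410],(324,216)); cv2.imwrite("pics/m7.png",out)
print([(round(d["score"],2),np.round(d["centre"],3)) for d in robot.spot_point("blank","scene")[:4]])
E
```

```text
[ 0.55767524 -0.23604344  0.28341906] [-3.14065940e+00 -8.86534769e-04  1.45860140e+00] [ 0.88163456  0.40273301 -0.53257705] 24.9 0.022496638505989944
[(0.76, array([ 0.558, -0.235,  0.099])), (0.51, array([ 0.575, -0.09 ,  0.013])), (0.4, array([ 0.708,  0.108, -0.   ])), (0.39, array([0.576, 0.18 , 0.001]))]
```

View pics/m7.png

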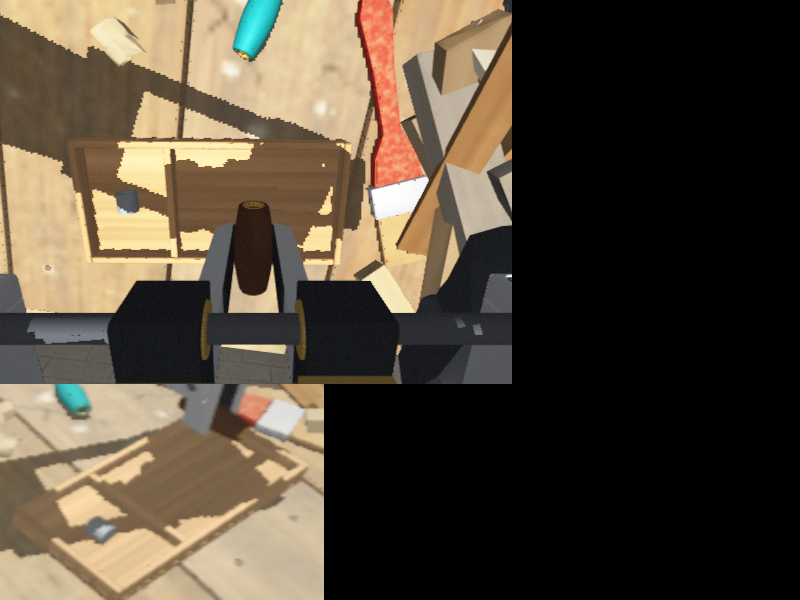

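The bushing is in the short compartment at (127,201), and the blank is held level at (252,250) over the long one. Descending.

play_rows(translation=[[0,0,0.4],[0,0,0.4],[0,0,0.4],[0,0,0.3],[0,0,0],[0,0,0]], twist=[[0,0,0],[0,0,0],[0,0,0],[0,0,0],[0,0,0],[0,0,0]], gripper=[-1,-1,-1,-1,-1,-1])

```text
time: 25.65
tool_pos: [0.5586, -0.2355, 0.2243]
ee_rot: [3.142, 0.0, 1.46]
wrist_force: [0.4, 0.3, -0.5]
width: 0.0231
finger_force: 30.0
```

play_rows(translation=[[0,0,0.1],[0,0,0.1],[0,0,0.1],[0,0,0],[0,0,0]], twist=[[0,0,0],[0,0,0],[0,0,0],[0,0,0],[0,0,0]], gripper=[-1,-1,-1,-1,-1])

```text
time: 26.15
tool_pos: [0.558, -0.2359, 0.2119]
ee_rot: [-3.141, 0.0, 1.459]
wrist_force: [1.0, 0.3, -0.6]
width: 0.0229
finger_force: 30.0
```

play_rows(translation=[[0,0,0.05],[0,0,0.04],[0,0,0],[0,0,0]], twist=[[0,0,0],[0,0,0],[0,0,0],[0,0,0]], gripper=[-1,-1,-1,-1])

```text
time: 26.55
tool_pos: [0.5581, -0.2358, 0.2084]
ee_rot: [-3.141, 0.0, 1.459]
wrist_force: [-0.2, 1.4, -0.9]
width: 0.0229
finger_force: 30.0
```

play_rows(translation=[[0,0,0.025],[0,0,0],[0,0,0]], twist=[[0,0,0],[0,0,0],[0,0,0]], gripper=[-1,-1,-1])

```text
time: 26.85
tool_pos: [0.5581, -0.2358, 0.2075]
ee_rot: [-3.141, 0.0, 1.459]
wrist_force: [0.5, 0.4, 0.4]
width: 0.0229
finger_force: 30.0
```

play_rows(translation=[[0,0,0.025],[0,0,0],[0,0,0]], twist=[[0,0,0],[0,0,0],[0,0,0]], gripper=[-1,-1,-1])

```text
time: 27.15
tool_pos: [0.5581, -0.2358, 0.2064]
ee_rot: [-3.141, 0.0, 1.459]
wrist_force: [-0.1, -0.7, -0.4]
width: 0.0229
finger_force: 30.0
```

play_rows(translation=[[0,0,0],[0,0,0],[0,0,0],[0,0,0],[0,0,0],[0,0,0],[0,0,0]], twist=[[0,0,0],[0,0,0],[0,0,0],[0,0,0],[0,0,0],[0,0,0],[0,0,0]], gripper=[-0.5,-0.45,-0.42,-0.35,-0.25,-0.15,-0.15])

```text
time: 27.85
tool_pos: [0.5581, -0.2359, 0.2065]
ee_rot: [-3.142, 0.0, 1.459]
wrist_force: [-0.4, -0.2, -0.7]
width: 0.0398
finger_force: 0.0
```

play_rows(translation=[[0,0,-0.1],[0,0,-0.3],[0,0,-0.6],[0,0,-0.8],[0,0,-0.8],[0,0,0],[0,0,0],[0,0,0]], twist=[[0,0,0],[0,0,0],[0,0,0],[0,0,0],[0,0,0],[0,0,0],[0,0,0],[0,0,0]], gripper=[-0.15,-0.15,-0.15,-0.15,-0.15,-0.15,-0.15,-0.15])

```text
time: 28.65
tool_pos: [0.5577, -0.2356, 0.3092]
ee_rot: [-3.139, -0.001, 1.459]
wrist_force: [-0.3, 0.3, -0.5]
width: 0.0398
finger_force: 0.0
```

```bash
python3 - <<'E'
from h import *
o=robot.get_obs(); print(o["tool_pos"],o["wrist_force"],o["time"],o["width"])
w=robot.snapshot("wrist")[:,:,::-1]; s=robot.snapshot("scene")[:,:,::-1]
out=np.zeros((600,800,3),np.uint8); out[:384,:512]=w; out[384:,:324]=cv2.resize(s[245:360,270:410],(324,216)); cv2.imwrite("pics/m8.png",out)
for c in("wrist","scene"):
 for n in("blank","bushing"): print(c,n,[(round(d["score"],2),np.round(d["centre"],3)) for d in robot.spot_point(n,c)[:3]])
E
```

```text
[ 0.55773615 -0.23561418  0.30917163] [-0.32920219  0.28068161 -0.53503921] 28.65 0.039756855142590024
wrist blank [(0.85, array([ 0.56 , -0.235,  0.014])), (0.62, array([ 0.58 , -0.094,  0.012]))]
wrist bushing []
scene blank [(0.64, array([ 0.558, -0.236,  0.018])), (0.47, array([ 0.575, -0.087,  0.012]))]
scene bushing [(0.6, array([ 0.454, -0.222,  0.014]))]
```

View pics/m8.png

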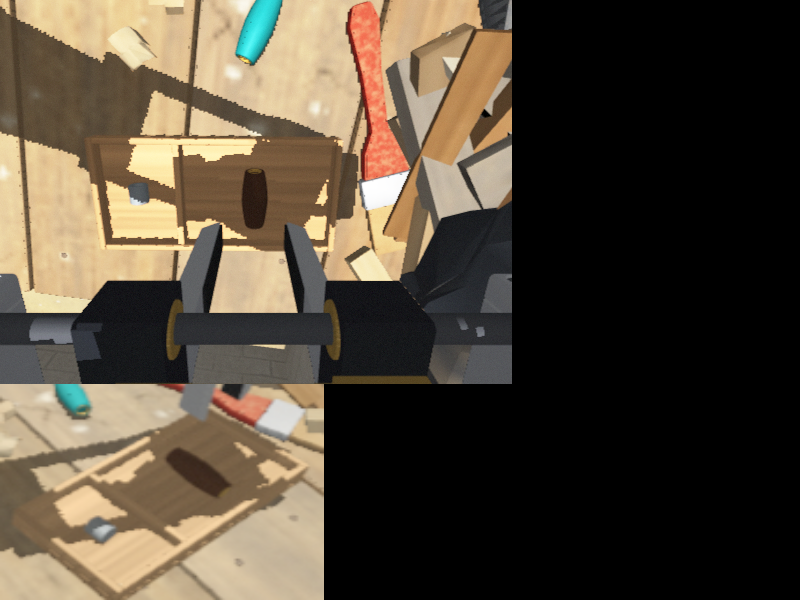

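The blank lies in the long compartment at (255,198) and the bushing in the short one at (139,193). Both are let go and the gripper is clear, so I'm handing in.

```bash
python3 -c "
from bench import robot
print(robot.close_job())"
```

```text
the job is handed in; nothing more can be done
None
```

I handed the job in at about 29 s of the 72 s. The final pictures show the bushing in the short compartment and the blank in the long one; the wrist force never read more than about 2.5 N at the checks while drawing them off the mandrel, and no verdict came back.

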